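Hold the gear case's inspection flap open at the index arm

TASK

The gear case on the bench is to be inspected: draw its slide bolt fully back, then take the inspection flap by its bow handle and swing it up until it stands in line with the index arm on the quadrant beside it. Hold the flap there against its weight and finish while still gripping the handle, as it would fall shut if let go. Leave the index arm where it is set, and do not disturb the spanner, tape roll and bearing lying beside the case.

Things in the scene. Friction and masses are not known exactly. Their poses are not given: they have to be found in the camera images.
- gear_case: Grey open gear case fixed to the bench, tub 200x200 mm, 90 high, two gears inside, a solid pedestal with the slide bolt on its right (-y), a dark upright quadrant plate on its left (+y). Origin on the bench, 10 mm right of the tub's middle; z up, +x to the flap's hinge (away from the robot, within 0.2 rad), y along the hinge. Position and yaw vary. Flap, bolt and index arm belong to it.
- flap: The steel inspection flap, 178x184x6 mm, about 0.5 kg, hinged along its far edge. Origin on the hinge axis, axes as flap_grip. On top near its front edge stands a dark bow handle: a round bar 12 mm thick, parallel to the hinge, 88 mm straight, on two legs 100 mm apart, 39 mm clear below it. The bar can turn between fingers closed across it, so the gripper need not tilt with the flap.
- flap_grip (a point): Middle of the bow handle's bar, the point to grip. It is fixed to the flap and turns with it: x from the front edge towards the hinge, y along the hinge and the bar, z out of the flap's upper face. It lies 140 mm in front of the hinge axis and 48 mm above (along z) the flap's middle plane, 142 mm above the bench with the flap shut.
- flap_hinge (a point): Point on the flap's hinge axis in line with the handle's middle, 94 mm above the bench. The axis is its y, parallel to the case's y.
- flap_swing (a joint): Angle of the flap, rad: 0 shut and level, growing as the front edge swings up and away about the far edge, end stop at 1.25. Hinge nearly free: the flap falls shut from every angle unless held. While the bolt is shot it is locked.
- index (a joint): Angle of the index arm in the same sense and about the same axis as the flap, rad: 0 level, set somewhere from 0.45 to 0.95. The flap stands in line with it when joint flap_swing equals joint index. Stiff, but it can be knocked aside: its tip stands up to 245 mm above the bench (the quadrant 210 mm), so pass higher.
- index_tip (a point): Outer end of the index arm: a flat steel bar 170 mm long, 9 mm wide and 6 mm thick with a 20 mm disc at this end, pivoted on the flap's hinge axis 110 mm to the left (+y) of the handle's middle, just beside the left edge of the flap. It reaches 57 mm out beyond the dark quadrant's rim, the quadrant's own two spokes (at 0 and 75 degrees) do not. x points along the arm to the pivot.
- bolt (a joint): Travel of the slide bolt, m: about 0 shot (its nose lies 18 mm over the right edge of the flap and locks it), 0.034 fully drawn against its stop. It slides to -y of the case, level and parallel to the hinge, away from the flap; friction about 2 N, and it stays where it is left.
- bolt_knob (a point): Grip point on the slide bolt's upright round knob, on its axis, 137 mm above the bench: stem 14 mm thick, head 17 mm thick with its top 12 mm above this point. The bolt's two dark guides, before and behind the knob along y, reach up to 24 mm below this point: fingertips must stay above them. Moves with the bolt.
- spanner: Loose combination spanner, 207 mm long, lying to the left of the case; origin at the middle of its underside. Leave alone.
- tape: Loose dark roll of tape, 68 mm across, 25 mm high, lying to the left of the case; origin at the middle of its underside. Leave alone.
- bearing: Loose ball bearing, 60 mm across, 18 mm high, lying to the left of the case; origin at the middle of its underside. Leave alone.

How it is judged (in metres and radians):
On the way:
1. the bolt is drawn back while the flap is still shut (value of joint bolt above 0.029 m and value of joint flap_swing below 0.08 rad), for 0.2 s.
At the end, for the whole second after the job is handed in: The flap stands still within 0.07 rad (4 degrees) of the index arm, the fingers holding its bow handle; the bolt is drawn at least 29 of its 34 mm; the index arm's tip is within 12 mm, and spanner, tape roll and bearing are within 20 mm, of where they began (angle between the x axis of flap_grip and the x axis of index_tip, either way round below 0.07 rad and value of joint flap_swing above 0.3 rad and velocity of joint flap_swing between -0.05 and 0.05 rad/s and value of joint bolt above 0.029 m and contact force between the fingers and flap above 0.5 N and distance between the grasp point and flap_grip below 0.065 m and distance of index_tip from where it was at the start of the episode below 0.012 m and distance of each of spanner, tape, bearing from where it was at the start of the episode below 0.02 m); the arm keeps its last pose, push and grip.
It fails at once if the index arm is knocked aside (distance of index_tip from where it was at the start of the episode above 0.012 m).
It fails at once if a bystander is shoved (distance of any of spanner, tape, bearing from where it was at the start of the episode above 0.02 m).
It also fails if it takes over 48 s, if anything falls off the work surface, if the arm or the gripper's body presses on something with over 40 N, if the wrist force passes 120 N, or if a joint passes its speed limit or range.

ROBOT

A 6-joint arm with a two-finger parallel gripper is mounted at the origin on a cart in front of the work surface, level with it; the furniture and walls round the work are solid. World frame = base frame: x ahead of the robot, y to its left, z up, the work surface at z = 0. Lengths are in mm, angles in rad, forces in N, time in s.
With the tool pointing down it reaches from about 400 to 925 mm from the base axis. Payload 12.5 kg.
Tool frame: the origin (TCP) lies on the mounting face of the last link; the fingertips stand 190 mm ahead of it and the grasp point (between the pads) lies 171 mm ahead of it; z points along the fingers, y is the line along which they close (so a half turn about z gives the same grasp; the last joint's range is limited). The gripper opens to 95 mm and grips with 3 to 60 N. Pads are 20 mm wide; open, the fingers measure 119 mm over their backs; the gripper's body (75 mm by 180 mm) begins 59 mm behind the grasp point.
Start: joints at [1.059, 0.491, 1.559, -0, 1.092, -0.106], TCP at [246.698, 574.252, 404.761] pointing down, gripper open.
Joint ranges: [-3.1, 3.1], [-0.84, 2.19], [0.05, 2.79], [-1.13, 4.28], [0.06, 2.93], [-2.69, 2.69]. Speed limits (rad/s): [2.22, 2.22, 2.79, 3.14, 3.14, 3.14].

INTERFACE

Orientations are given as [roll, pitch, yaw] about the fixed x, y, z axes, in that order (R = Rz(yaw) Ry(pitch) Rx(roll)).
In Python, from cell import env gives the robot as it stands.
- The arm moves only by the tool carry_out, never from a script. Its argument "series" is a list of rows, each a list of 5 numbers: the shift along the tool's x, y, z in m, then the turn about the tool's z in degrees, then the opening, from 0 (shut) to 1 (fully open). A call has 1 to 20 rows; each row is the pose to reach, as a shift and turn from the pose commanded when the call began, along the tool's axes at that moment; what a row does not reach only later rows make up. A row lasts 1/8 s, in which the tool goes at most 62.5 mm and 10.7 degrees, less where a joint would pass 70% of its speed; a pose out of reach is approached as far as the arm can. A call with a gripper value outside its range is refused whole. The fingers move at their own pace and stop on an object; the grip force is fixed at half the most. Time passes only in rows, so rows that repeat a pose let the fingers close. It gives the time, the measured TCP pose, the force, the opening and the grip force at its end, in the units of the state.
- env.state(): the state, without advancing time (a new reading comes with each control period).
- env.read_camera(name): name is "scene" or "side" or "wrist"; returns (picture, depth): 400x640x3 uint8, red, green, blue; 400x640 float32, mm along the optical axis (not along the pixel's ray), 0 where there is no reading.
- env.get_calibration(name): a dict with "intrinsics" (3x3 intrinsics, pixels), "cam_to_world" (4x4, takes a point from camera to world coordinates); the wrist camera has in their place "T_tool_cam" (4x4, takes a point from camera to tool coordinates, whose origin is the TCP and whose axes are the flange's). Camera axes: x right, y up, looking along -z (the intrinsics and any distortion apply to the point x, -y, -z); pixel columns grow to the right and rows downward; lengths in mm; the calibration is good to about 2 mm. A picture is of the moment at which its call begins: read the wrist's pose just before it. get_calibration takes no time and is no camera call.
- env.job_done(): hands the job in; it is judged then, once.
The state is a dict: "t": time; "joints": joint angles; "qvel": joint speeds; "tau": joint torques, N m; "eef_pos": TCP position; "tcp_rot": TCP orientation; "ft_force": force on the tool from outside, world axes, zero at the start; "moment": the same for the moment, N m; "opening": opening from 0.0 (shut) to 1.0 (fully open); "grip_force": force on a finger pad.
Only numpy, scipy, OpenCV 4.12 (cv2) and the standard library are available. Lean on these libraries where they do the work, as an engineer would, in place of code of your own. Each camera call takes 0.05 s, during which the arm holds its last target. There are 200 camera calls.

## Working session

There is one attempt and no reset: what is moved stays moved. The work goes in short steps, Python scripts to look and compute and a tool call to move; the robot and the scene stay as the last step left them, time stands still between calls to the robot, and variables do not carry over. Pictures are saved under pics/ and viewed, at most 10 in all, crops included, and the job is handed in when it is done.

Besides the shell and the picture viewer there is one more tool, called after "Emit:" in YAML: its name, and indented under it one key for each argument. carry_out: Moves the arm, as the interface text tells. Its arguments: {"type":"object","properties":{"series":{"type":"array","items":{"type":"array","items":{"type":"number"}}}},"required":["series"]}

```bash
ls; mkdir -p pics
cat > h.py <<'E'
import numpy as np, cv2
from scipy.spatial.transform import Rotation as R
from cell import env
def cam(name):
    s=env.state(); pic,d=env.read_camera(name); c=env.get_calibration(name)
    K=np.array(c["intrinsics"])
    if name=="wrist":
        T=np.eye(4); T[:3,:3]=R.from_euler('xyz',s["tcp_rot"]).as_matrix(); T[:3,3]=s["eef_pos"]
        M=T@np.array(c["T_tool_cam"])
    else: M=np.array(c["cam_to_world"])
    return pic,d,K,M
def cloud(d,K,M):
    v,u=np.mgrid[:d.shape[0],:d.shape[1]]
    P=np.stack([(u-K[0,2])/K[0,0]*d,-(v-K[1,2])/K[1,1]*d,-d],-1)
    W=P@M[:3,:3].T+M[:3,3]; W[d==0]=np.nan
    return W
E
python3 - <<'E'
from h import *
s=env.state(); print(s)
for n in("scene","side"):
    p,d,K,M=cam(n); cv2.imwrite(f"pics/{n}0.png",p[:,:,::-1]); np.savez(f"{n}0.npz",p=p,d=d,K=K,M=M); print(n,M.round(2).tolist(),K.tolist(),env.get_calibration(n).keys())
E
```

```text
pics
{'t': 0.0, 'joints': array([ 1.05941265e+00,  4.91538002e-01,  1.55943523e+00, -9.96539218e-07,
        1.09166405e+00, -1.05604424e-01]), 'qvel': array([-1.10218580e-03, -1.32296972e-03, -7.96095830e-05,  1.77981677e-04,
        1.08376861e-03,  8.44945207e-04]), 'tau': array([-2.81828703e-03, -6.12650156e+01, -2.58182234e+01,  6.90881163e-02,
        4.82485152e-02, -1.04756327e-04]), 'eef_pos': array([246.67617297, 574.22832464, 404.17992532]), 'tcp_rot': array([-3.14055376e+00, -1.09233092e-04,  2.73581380e+00]), 'ft_force': array([0.53738019, 0.18995286, 0.82761304]), 'moment': array([-7.61326254e-03,  2.78625849e-05, -1.70619254e-03]), 'grip_force': 0.0, 'opening': 1.0017505631480381}
scene [[0.5, 0.46, -0.74, -199.21], [-0.87, 0.28, -0.41, -144.24], [0.02, 0.84, 0.54, 655.62], [0.0, 0.0, 0.0, 1.0]] [[466.6500978322794, 0.0, 313.8003037114057], [0.0, 466.6500978322794, 201.46607173020698], [0.0, 0.0, 1.0]] dict_keys(['intrinsics', 'cam_to_world'])
side [[0.96, 0.12, -0.24, 301.84], [-0.27, 0.51, -0.82, -498.24], [0.02, 0.85, 0.53, 605.43], [0.0, 0.0, 0.0, 1.0]] [[433.94577180584395, 0.0, 323.16963148186454], [0.0, 433.94577180584395, 206.39046679974038], [0.0, 0.0, 1.0]] dict_keys(['intrinsics', 'cam_to_world'])
```

View pics/scene0.png

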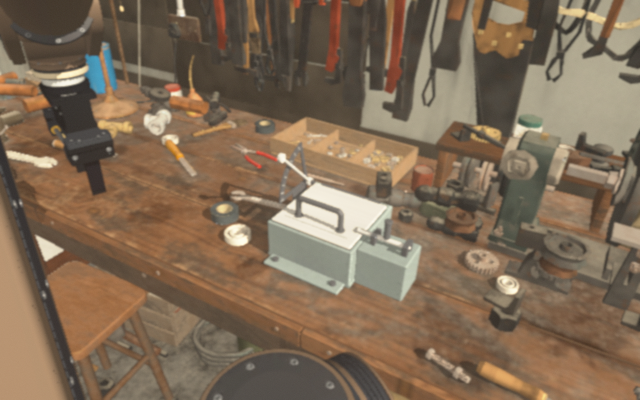

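View pics/side0.png

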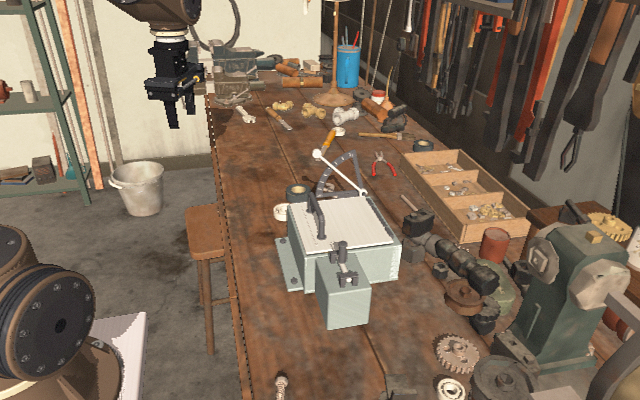

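The scene view shows the case with its handle at about (318,208), the knob near (408,243) and the index tip at (282,158). In the side view the handle is at about (316,215), the knob near (342,248), the index tip at (317,154) and its pivot near (365,192).

Run:
```python
from h import *
for n,box,pts in(("scene",(255,150,425,300),dict(tip=(282,158),piv=(308,181),hand=(318,208),knob=(408,243))),("side",(270,140,410,335),dict(tip=(317,154),piv=(365,192),hand=(316,215),knob=(342,248)))):
    z=np.load(n+"0.npz"); W=cloud(z["d"],z["K"],z["M"])
    x0,y0,x1,y1=box
    m=np.zeros(W.shape[:2],bool); m[y0:y1,x0:x1]=1
    f=m&(abs(W[...,2]-97)<5)&(z["p"].min(-1)>150)
    f=cv2.morphologyEx(f.astype(np.uint8),cv2.MORPH_OPEN,np.ones((3,3)))>0
    P=W[f].astype(np.float32); r=cv2.minAreaRect(P[:,:2]); print(n,f.sum(),r,np.median(P[:,2]),P.mean(0))
    print(cv2.boxPoints(r).round(0).tolist())
    # handle bar: z 140..152 
    h=m&(W[...,2]>137)&(W[...,2]<155)
    Q=W[h]; print("z137-155",len(Q)); 
    lab=cv2.connectedComponentsWithStats(h.astype(np.uint8))
    for i in range(1,lab[0]):
        if lab[2][i,4]>8:
            q=W[lab[1]==i]; print(lab[2][i],q.mean(0).round(0),q.min(0).round(0),q.max(0).round(0))
    for k,(u,v) in pts.items(): print(k,W[v-1:v+2,u-1:u+2].reshape(-1,3).round(0).tolist()[::2])
    c=z["p"][y0:y1,x0:x1,::-1]; cv2.imwrite(f"pics/{n}c.png",cv2.resize(c,None,fx=3,fy=3,interpolation=cv2.INTER_CUBIC))
```

```text
Traceback (most recent call last):
cv2.error: OpenCV(4.12.0) /io/opencv/modules/imgproc/src/convhull.cpp:143: error: (-215:Assertion failed) total >= 0 && (depth == CV_32F || depth == CV_32S) in function 'convexHull'
```

```bash
cat > m.py <<'E'
from h import *
for n,box,pts in(("scene",(255,150,425,300),dict(tip=(282,158),piv=(308,181),flap=(360,205),hand=(318,208),knob=(408,243))),("side",(270,140,410,335),dict(tip=(317,154),piv=(365,192),flap=(350,220),hand=(316,215),knob=(342,248)))):
    z=np.load(n+"0.npz"); W=cloud(z["d"],z["K"],z["M"])
    x0,y0,x1,y1=box
    for k,(u,v) in pts.items(): print(k,W[v-1:v+2,u-1:u+2].reshape(-1,3).round(0).tolist()[::2],z["d"][v,u])
    c=z["p"][y0:y1,x0:x1,::-1]; cv2.imwrite(f"pics/{n}c.png",cv2.resize(c,None,fx=3,fy=3,interpolation=cv2.INTER_CUBIC))
    m=np.zeros(W.shape[:2],bool); m[y0:y1,x0:x1]=1
    f=m&(abs(W[...,2]-97)<6)&(z["p"].min(-1)>130)
    f=cv2.morphologyEx(f.astype(np.uint8),cv2.MORPH_OPEN,np.ones((3,3)))>0
    P=W[f].astype(np.float32); print(n,len(P))
    if len(P)>9:
        r=cv2.minAreaRect(np.ascontiguousarray(P[:,:2])); print(r,np.median(P[:,2]))
        print(cv2.boxPoints(r).round(0).tolist())
    h=m&(W[...,2]>137)&(W[...,2]<155)
    lab=cv2.connectedComponentsWithStats(h.astype(np.uint8))
    for i in range(1,lab[0]):
        if lab[2][i,4]>8:
            q=W[lab[1]==i]; print(lab[2][i],q.mean(0).round(0),q.min(0).round(0),q.max(0).round(0))
E
python3 m.py
```

```text
tip [[522.0, 336.0, 211.0], [530.0, 337.0, 207.0], [523.0, 334.0, 208.0], [521.0, 335.0, 207.0], [529.0, 336.0, 203.0]] 968.3965
piv [[625.0, 333.0, 106.0], [632.0, 331.0, 103.0], [632.0, 334.0, 100.0], [630.0, 335.0, 97.0], [632.0, 331.0, 97.0]] 1107.4373
flap [[607.0, 189.0, 98.0], [610.0, 185.0, 97.0], [604.0, 185.0, 98.0], [599.0, 185.0, 98.0], [603.0, 182.0, 97.0]] 1026.6924
hand [[545.0, 260.0, 100.0], [492.0, 227.0, 141.0], [543.0, 257.0, 99.0], [538.0, 256.0, 100.0], [545.0, 255.0, 97.0]] 1010.48615
knob [[511.0, 44.0, 113.0], [510.0, 40.0, 115.0], [509.0, 41.0, 113.0], [503.0, 41.0, 115.0], [507.0, 38.0, 114.0]] 890.1491
scene 3677
((550.080810546875, 238.35240173339844), (204.45713806152344, 189.39808654785156), 88.80755615234375) 97.793205
[[453.0, 138.0], [643.0, 134.0], [647.0, 339.0], [458.0, 343.0]]
[301 161   5   7  21] [625. 344. 146.] [619. 342. 139.] [634. 348. 153.]
[295 170   7   4  18] [587. 335. 146.] [578. 332. 137.] [598. 340. 155.]
[281 172   8  12  46] [548. 346. 147.] [537. 344. 137.] [562. 349. 155.]
[296 196  48  21 296] [494. 226. 145.] [488. 175. 137.]
[... 568 characters left out ...]
7.0, 255.0, 98.0]] 935.3212
knob [[504.0, 78.0, 145.0], [507.0, 77.0, 146.0], [505.0, 77.0, 143.0], [504.0, 78.0, 141.0], [507.0, 78.0, 141.0]] 761.57874
side 3657
((546.2080078125, 236.58883666992188), (205.4722137451172, 177.9049530029297), 88.72388458251953) 96.57418
[[455.0, 136.0], [633.0, 132.0], [637.0, 337.0], [460.0, 341.0]]
[355 168   6   8  32] [627. 343. 147.] [620. 341. 137.] [634. 345. 155.]
[320 171  13   9  60] [550. 345. 147.] [537. 342. 137.] [565. 350. 155.]
[338 172  10   8  27] [587. 333. 146.] [576. 330. 137.] [598. 337. 154.]
[309 192  16  31 189] [496. 218. 145.] [490. 173. 137.] [504. 275. 150.]
[338 241  10  10  81] [508.  82. 145.] [501.  76. 137.] [516.  91. 150.]
```

View pics/sidec.png

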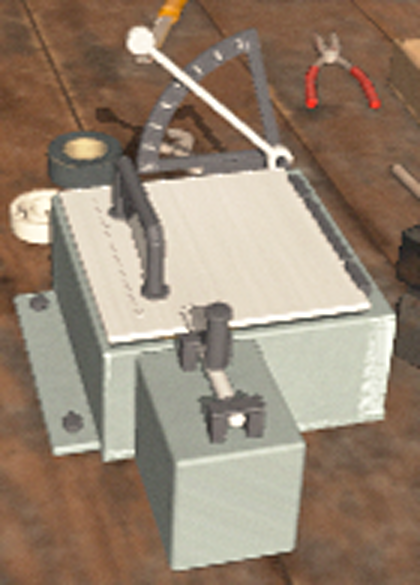

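The crop shows the bolt shot with its nose over the flap's right edge, the knob at crop (216,318), the white index arm from crop (140,40) to (280,158), and the bow handle. Both depth clouds agree, so I'll refine the frame, knob and index angle.

```bash
cat > m2.py <<'E'
from h import *
for n in("scene","side"):
    z=np.load(n+"0.npz"); W=cloud(z["d"],z["K"],z["M"]); X,Y,Z=W[...,0],W[...,1],W[...,2]; p=z["p"].astype(int)
    b=(Z>143)&(Z<151)&(X>475)&(X<520)&(Y>170)&(Y<290); q=W[b]
    l=cv2.fitLine(q[:,:2].astype(np.float32).copy(),cv2.DIST_HUBER,0,.01,.01).ravel(); print(n,"bar",l,q.min(0).round(),q.max(0).round(),"yaw",np.arctan(-l[0]/l[1]))
    k=(Z>145)&(Z<153)&(X>490)&(X<525)&(Y>65)&(Y<105); print("knobtop",W[k].mean(0).round(1),k.sum())
    a=(p.min(-1)>150)&(Z>112)&(Z<230)&(Y>322)&(Y<350)&(X>500)&(X<640); q=W[a]
    for lim in (400,195):
        qq=q[q[:,2]<lim]
        l=cv2.fitLine(qq[:,[0,2]].astype(np.float32).copy(),cv2.DIST_HUBER,0,.01,.01).ravel(); print("arm",len(qq),l.round(3),"ang",np.arctan(-l[1]/l[0]).round(3),"y",np.median(qq[:,1]).round(),"x at z94",(l[2]+(94-l[3])*l[0]/l[1]).round(1))
    t=q[q[:,2]>195]; print("tip",t.mean(0).round(1),t.min(0).round(),t.max(0).round())
E
python3 m2.py
```

```text
scene bar [2.5128536e-02 9.9968421e-01 4.9425302e+02 2.2832404e+02] [488. 179. 143.] [502. 281. 151.] yaw -0.025131183
knobtop [506.6  85.  148.6] 46
arm 138 [  0.716  -0.698 559.543 174.003] ang 0.773 y 335.0 x at z94 641.5
arm 72 [  0.719  -0.695 580.096 153.705] ang 0.768 y 334.0 x at z94 641.9
tip [524.8 336.5 208.4] [513. 333. 196.] [539. 344. 217.]
side bar [2.4288129e-02 9.9970502e-01 4.9628430e+02 2.2348009e+02] [490. 177. 143.] [504. 275. 150.] yaw -0.024290519
knobtop [508.1  82.8 148. ] 54
arm 217 [  0.715  -0.699 563.326 169.896] ang 0.774 y 334.0 x at z94 641.0
arm 142 [  0.716  -0.698 577.316 156.133] ang 0.773 y 333.0 x at z94 641.0
tip [527.3 335.2 206.2] [517. 330. 196.] [603. 344. 216.]
```

Emit:
carry_out:
  series:
    - [0, 0, -0.06, 0, 1]
    - [-0.03, -0.025, -0.08, 5, 1]
    - [-0.07, -0.055, -0.08, 11, 1]
    - [-0.11, -0.09, -0.08, 18, 1]
    - [-0.15, -0.12, -0.08, 25, 1]
    - [-0.19, -0.15, -0.08, 32, 1]
    - [-0.23, -0.185, -0.08, 39, 1]
    - [-0.27, -0.215, -0.08, 46, 1]
    - [-0.31, -0.25, -0.07, 53, 1]
    - [-0.35, -0.28, -0.06, 60, 1]
    - [-0.39, -0.31, -0.05, 65, 1]
    - [-0.42, -0.335, -0.04, 68.2, 1]
    - [-0.433, -0.347, -0.036, 68.2, 1]
    - [-0.433, -0.347, -0.036, 68.2, 1]
    - [-0.433, -0.347, -0.036, 68.2, 1]

```text
t: 1.98
eef_pos: [507.1, 85.4, 441.0]
tcp_rot: [3.141, -0.0, 1.547]
ft_force: [0.1, -0.2, 0.1]
opening: 1.005
grip_force: 0.0
```

Run:
```python
from h import *
p,d,K,M=cam("wrist"); cv2.imwrite("pics/w1.png",p[:,:,::-1]); np.savez("w1.npz",p=p,d=d,K=K,M=M)
W=cloud(d,K,M);X,Y,Z=W[...,0],W[...,1],W[...,2]
s=env.state();print(s["t"],s["eef_pos"],s["tcp_rot"],s["joints"].round(2))
k=(Z>144)&(Z<154)&(X>485)&(X<530)&(Y>60)&(Y<110); q=W[k];print(k.sum())
if k.any(): print(q.mean(0),(q.min(0)+q.max(0))/2)
b=(Z>143)&(Z<151)&(X>475)&(X<520)&(Y>170)&(Y<290); print("bar",b.sum(),W[b].mean(0) if b.any() else 0)
```

```text
2.025 [507.07046138  85.54075851 441.12044558] [ 3.14112779e+00 -2.45193782e-04  1.54715277e+00] [0.04 0.29 1.78 0.   1.07 0.06]
277
[509.34967883  86.86478641 150.14166956] [509.52537051  86.57825457 149.04475443]
bar 1338 [497.58972567 212.29631051 148.13319739]
```

View pics/w1.png

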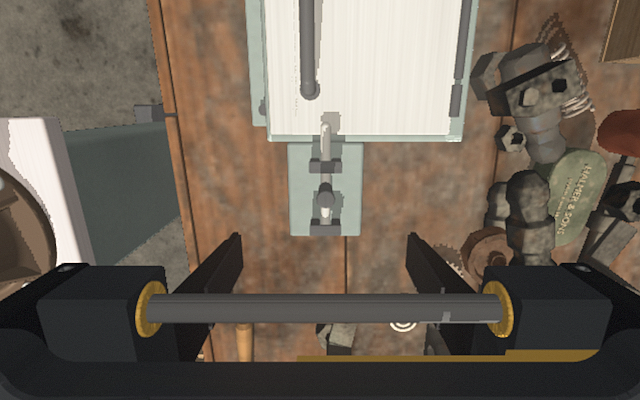

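The wrist view shows the knob at (325,195), its axis at about (509,86), between the fingers' plane and clear of the handle. I'll descend and close across it.

Emit:
carry_out:
  series:
    - [0, 0.0015, 0.04, 0, 1]
    - [0, 0.0015, 0.08, 0, 1]
    - [0.0005, 0.0015, 0.11, 0, 1]
    - [0.0005, 0.0015, 0.131, 0, 1]
    - [0.0005, 0.0015, 0.131, 0, 1]
    - [0.0005, 0.0015, 0.131, 0, 0]
    - [0.0005, 0.0015, 0.131, 0, 0]
    - [0.0005, 0.0015, 0.131, 0, 0]
    - [0.0005, 0.0015, 0.131, 0, 0]
    - [0.0005, 0.0015, 0.131, 0, 0]
    - [0.0005, 0.0015, 0.131, 0, 0]
    - [0.0005, 0.0015, 0.131, 0, 0]
    - [0.0005, 0.0015, 0.131, 0, 0]

```text
t: 3.65
eef_pos: [509.1, 85.0, 309.7]
tcp_rot: [3.142, -0.0, 1.545]
ft_force: [-0.5, 0.3, -0.2]
opening: 0.214
grip_force: 0.0
```

Emit:
carry_out:
  series:
    - [0, 0, 0, 0, 0]
    - [0, 0, 0, 0, 0]
    - [0, 0, 0, 0, 0]
    - [0, 0, 0, 0, 0]

```text
t: 4.15
eef_pos: [508.8, 85.0, 309.7]
tcp_rot: [-3.14, -0.0, 1.546]
ft_force: [-6.4, -0.5, 3.1]
opening: 0.159
grip_force: 30.0
```

Emit:
carry_out:
  series:
    - [-0.005, 0, 0, 0, 0]
    - [-0.01, 0, 0, 0, 0]
    - [-0.015, 0, 0, 0, 0]
    - [-0.02, 0, 0, 0, 0]
    - [-0.025, 0, 0, 0, 0]
    - [-0.03, 0, 0, 0, 0]
    - [-0.034, 0, 0, 0, 0]
    - [-0.036, 0, 0, 0, 0]
    - [-0.036, 0, 0, 0, 0]
    - [-0.036, 0, 0, 0, 0]

```text
t: 5.4
eef_pos: [507.8, 51.0, 309.5]
tcp_rot: [-3.141, -0.004, 1.544]
ft_force: [-3.6, 25.4, 0.5]
opening: 0.163
grip_force: 30.0
```

Emit:
carry_out:
  series:
    - [0.001, 0, 0, 0, 0]
    - [0.001, 0, 0, 0, 0.6]
    - [0.001, 0, 0, 0, 0.8]
    - [0.001, 0, 0, 0, 1]
    - [0.001, 0, 0, 0, 1]
    - [0.001, 0, -0.03, 0, 1]
    - [0.001, 0, -0.07, 0, 1]
    - [0.001, 0, -0.11, 0, 1]
    - [0.03, -0.003, -0.13, 0, 1]
    - [0.07, -0.006, -0.13, 0, 1]
    - [0.11, -0.01, -0.13, 0, 1]
    - [0.15, -0.014, -0.13, 0, 1]
    - [0.178, -0.015, -0.13, 0, 1]
    - [0.178, -0.015, -0.13, 0, 1]
    - [0.178, -0.015, -0.13, 0, 1]

```text
t: 7.28
eef_pos: [497.7, 226.8, 439.7]
tcp_rot: [-3.141, 0.0, 1.545]
ft_force: [-0.1, -0.3, -0.3]
opening: 0.999
grip_force: 0.0
```

Run:
```python
from h import *
p,d,K,M=cam("wrist"); cv2.imwrite("pics/w2.png",p[:,:,::-1]); np.savez("w2.npz",p=p,d=d,K=K,M=M)
W=cloud(d,K,M);X,Y,Z=W[...,0],W[...,1],W[...,2]
s=env.state();print(s["t"],s["eef_pos"],s["tcp_rot"],s["joints"].round(2),s["ft_force"])
b=(Z>143)&(Z<151)&(X>475)&(X<520)&(Y>160)&(Y<300); q=W[b]; print("bar",b.sum(),q.mean(0),q.min(0),q.max(0))
p,d,K,M=cam("side"); W=cloud(d,K,M);X,Y,Z=W[...,0],W[...,1],W[...,2]
k=(Z>145)&(Z<153)&(X>490)&(X<525)&(Y>25)&(Y<105); print("knobtop",W[k].mean(0).round(1),k.sum())
```

```text
7.325 [497.74025369 226.51991673 439.70757261] [-3.14153151e+00  1.56809573e-04  1.54487589e+00] [ 0.31  0.34  1.71 -0.    1.09  0.33] [ 0.76568842  0.21292631 -0.29558036]
bar 1476 [498.15419715 234.79329551 148.08070708] [491.47596281 178.32725529 143.01191497] [504.59960333 284.24220655 150.94497173]
knobtop [507.6  54.4 148.1] 55
```

View pics/w2.png

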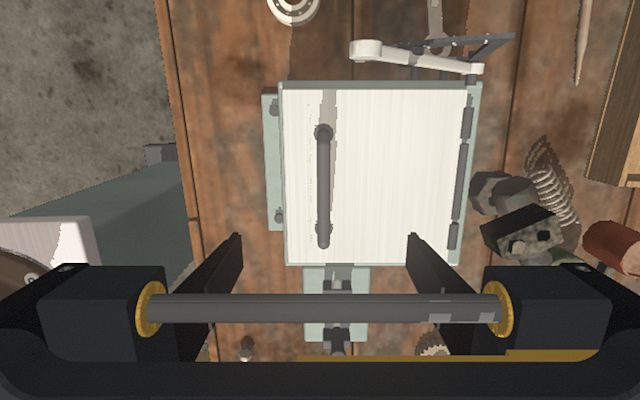

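The wrist view shows the flap with the bar from (323,130) to (323,240), and the knob hidden at the bottom. The side camera says the knob moved only about 28 mm, so I'll check that with the scene camera and a closer comparison.

Run:
```python
from h import *
for n in("scene","side"):
    z=np.load(n+"0.npz"); p,d,K,M=cam(n); np.savez(n+"1.npz",p=p,d=d,K=K,M=M)
    for pp,dd in((z["p"],z["d"]),(p,d)):
        W=cloud(dd,K,M);X,Y,Z=W[...,0],W[...,1],W[...,2]
        for lo,hi in((145,153),(138,153)):
            k=(Z>lo)&(Z<hi)&(X>490)&(X<530)&(Y>25)&(Y<110); q=W[k]; v,u=np.nonzero(k); print(n,k.sum(),q.mean(0).round(1),q.min(0).round(),q.max(0).round(),"px",u.mean().round(1),v.mean().round(1))
```

```text
scene 46 [506.6  85.  148.6] [500.  78. 146.] [515.  94. 152.] px 388.0 221.5
scene 61 [506.  85. 147.] [500.  78. 138.] [515.  94. 152.] px 387.8 222.4
scene 50 [505.8  56.3 148.9] [497.  48. 146.] [516.  65. 151.] px 402.1 226.2
scene 70 [505.1  56.2 146.6] [497.  48. 138.] [516.  65. 151.] px 401.9 227.4
side 54 [508.1  82.8 148. ] [501.  76. 145.] [516.  91. 150.] px 342.7 243.9
side 75 [507.7  82.1 146.1] [501.  76. 138.] [516.  91. 150.] px 342.5 245.0
side 57 [507.5  54.3 148.1] [499.  48. 145.] [516.  65. 151.] px 347.4 253.6
side 80 [507.1  53.3 146. ] [499.  47. 138.] [516.  65. 151.] px 347.3 255.0
```

Both cameras agree on 28.6 mm, while the tool moved 34 mm. Either the bolt is at its stop and the fingers slipped, or it has stuck short. I'll regrip, pull again and watch the force.

Emit:
carry_out:
  series:
    - [-0.04, 0.004, 0, 0, 0.5]
    - [-0.085, 0.008, 0, 0, 0.5]
    - [-0.13, 0.012, 0, 0, 0.5]
    - [-0.16, 0.015, 0.01, 0, 0.5]
    - [-0.169, 0.015, 0.05, 0, 0.5]
    - [-0.169, 0.015, 0.09, 0, 0.5]
    - [-0.169, 0.015, 0.12, 0, 0.5]
    - [-0.169, 0.015, 0.13, 0, 0.5]
    - [-0.169, 0.015, 0.13, 0, 0]
    - [-0.169, 0.015, 0.13, 0, 0]
    - [-0.169, 0.015, 0.13, 0, 0]
    - [-0.169, 0.015, 0.13, 0, 0]
    - [-0.169, 0.015, 0.13, 0, 0]
    - [-0.169, 0.015, 0.13, 0, 0]
    - [-0.169, 0.015, 0.13, 0, 0]
    - [-0.169, 0.015, 0.13, 0, 0]

```text
t: 9.48
eef_pos: [507.9, 58.1, 310.4]
tcp_rot: [-3.141, -0.0, 1.546]
ft_force: [-5.3, 0.1, 6.8]
opening: 0.165
grip_force: 30.0
```

Emit:
carry_out:
  series:
    - [0, 0, 0, 0, 0]
    - [0, 0, 0, 0, 0]

```text
t: 9.72
eef_pos: [507.9, 58.1, 310.4]
tcp_rot: [-3.141, -0.0, 1.546]
ft_force: [-5.0, -0.7, 7.5]
opening: 0.159
grip_force: 30.0
```

Emit:
carry_out:
  series:
    - [-0.001, 0, 0, 0, 0]
    - [-0.003, 0, 0, 0, 0]
    - [-0.003, 0, 0, 0, 0]

```text
t: 10.1
eef_pos: [507.8, 56.5, 310.4]
tcp_rot: [-3.141, -0.003, 1.545]
ft_force: [-3.3, 19.4, 6.0]
opening: 0.159
grip_force: 30.0
```

Force rose to 19 N within 1.6 mm, so the bolt is at its stop. Now I'll release and grip the bow handle.

Emit:
carry_out:
  series:
    - [0.001, 0, 0, 0, 0.6]
    - [0.001, 0, 0, 0, 0.6]
    - [0.001, 0, 0, 0, 0.6]
    - [0.001, 0, 0, 0, 0.6]
    - [0.001, 0, -0.03, 0, 0.6]
    - [0.001, 0, -0.07, 0, 0.6]
    - [0.03, -0.002, -0.09, 0, 0.6]
    - [0.07, -0.006, -0.09, 0, 0.6]
    - [0.11, -0.01, -0.09, 0, 0.6]
    - [0.15, -0.013, -0.09, 0, 0.6]
    - [0.175, -0.0145, -0.09, 0, 0.6]
    - [0.175, -0.0145, -0.09, 0, 0.6]

```text
t: 11.6
eef_pos: [498.0, 231.4, 399.5]
tcp_rot: [-3.141, -0.0, 1.548]
ft_force: [-0.4, 0.1, 0.2]
opening: 0.601
grip_force: 0.0
```

Run:
```python
from h import *
p,d,K,M=cam("wrist")
W=cloud(d,K,M);X,Y,Z=W[...,0],W[...,1],W[...,2]
s=env.state();print(s["t"],s["eef_pos"],s["tcp_rot"],s["opening"])
b=(Z>143)&(Z<151)&(X>475)&(X<520)&(Y>160)&(Y<300); q=W[b]; print("bar",b.sum(),q.mean(0),q.min(0),q.max(0))
p,d,K,M=cam("side"); np.savez("side2.npz",p=p,d=d,K=K,M=M);W=cloud(d,K,M);X,Y,Z=W[...,0],W[...,1],W[...,2]
k=(Z>145)&(Z<153)&(X>490)&(X<525)&(Y>25)&(Y<105); print("knobtop",W[k].mean(0).round(1),k.sum())
```

```text
11.65 [498.14582069 230.46306974 399.55211489] [-3.14137173e+00  2.05392504e-04  1.54677609e+00] 0.6015876293699209
bar 1911 [498.15586166 235.47205566 148.03485264] [491.03523512 178.15912347 143.0683717 ] [504.8419584  284.61075183 150.70608118]
knobtop [507.5  54.3 148. ] 57
```

Emit:
carry_out:
  series:
    - [0, 0, 0.03, 0, 0.6]
    - [0, 0, 0.06, 0, 0.6]
    - [0, 0, 0.08, 0, 0.6]
    - [0, 0, 0.0865, 0, 0.6]
    - [0, 0, 0.0865, 0, 0]
    - [0, 0, 0.0865, 0, 0]
    - [0, 0, 0.0865, 0, 0]
    - [0, 0, 0.0865, 0, 0]
    - [0, 0, 0.0865, 0, 0]
    - [0, 0, 0.0865, 0, 0]
    - [0, 0, 0.0865, 0, 0]
    - [0, 0, 0.0865, 0, 0]
    - [0, 0, 0.0865, 0, 0]
    - [0, 0, 0.0865, 0, 0]
    - [0, 0, 0.0865, 0, 0]

```text
t: 13.58
eef_pos: [497.5, 230.4, 313.3]
tcp_rot: [-3.139, 0.0, 1.546]
ft_force: [-5.8, 1.2, 5.8]
opening: 0.12
grip_force: 30.0
```

Emit:
carry_out:
  series:
    - [0, 0.0026, -0.0069, 0, 0]
    - [0, 0.0055, -0.0137, 0, 0]
    - [0, 0.0087, -0.0204, 0, 0]
    - [0, 0.0123, -0.0269, 0, 0]
    - [0, 0.0162, -0.0331, 0, 0]
    - [0, 0.0204, -0.0392, 0, 0]
    - [0, 0.0204, -0.0392, 0, 0]

```text
t: 14.45
eef_pos: [517.2, 229.9, 352.2]
tcp_rot: [-3.136, 0.001, 1.545]
ft_force: [-11.6, 2.6, 3.3]
opening: 0.12
grip_force: 30.0
```

Emit:
carry_out:
  series:
    - [0, 0.0045, -0.0059, 0, 0]
    - [0, 0.0093, -0.0115, 0, 0]
    - [0, 0.0144, -0.0169, 0, 0]
    - [0, 0.0198, -0.022, 0, 0]
    - [0, 0.0253, -0.0269, 0, 0]
    - [0, 0.0312, -0.0315, 0, 0]
    - [0, 0.0372, -0.0357, 0, 0]
    - [0, 0.0434, -0.0397, 0, 0]
    - [0, 0.0499, -0.0433, 0, 0]
    - [0, 0.0529, -0.0449, 0, 0]
    - [0, 0.0529, -0.0449, 0, 0]
    - [0, 0.0529, -0.0449, 0, 0]

```text
t: 15.95
eef_pos: [570.3, 228.6, 399.1]
tcp_rot: [-3.14, -0.0, 1.546]
ft_force: [-14.1, -1.1, 19.1]
opening: 0.119
grip_force: 30.0
```

```bash
cat > m3.py <<'E'
from h import *
s=env.state(); print(s["t"],s["eef_pos"],s["ft_force"],s["qvel"].round(4),s["opening"],s["grip_force"])
c=np.cos(-.0247);sn=np.sin(-.0247)
for n in("side","scene"):
    p,d,K,M=cam(n); W=cloud(d,K,M); z0=np.load(n+"0.npz"); W0=cloud(z0["d"],K,M)
    cv2.imwrite(f"pics/{n}_end.png",cv2.resize(p[120:320,220:460,::-1],None,fx=3,fy=3))
    xc=lambda W:(W[...,0]-497)*c+(W[...,1]-229)*sn
    yc=lambda W:-(W[...,0]-497)*sn+(W[...,1]-229)*c
    for nm,w,pp,y0,y1,lo,hi in(("arm0",W0,z0["p"],98,118,115,230),("arm",W,p,98,118,115,230),("flap",W,p,-88,88,105,205)):
        m=(pp.min(-1)>130)&(w[...,2]>lo)&(w[...,2]<hi)&(xc(w)>0)&(xc(w)<160)&(yc(w)>y0)&(yc(w)<y1)
        m=m if nm!="flap" else cv2.morphologyEx(m.astype(np.uint8),cv2.MORPH_OPEN,np.ones((3,3)))>0
        if m.sum()<20: print(n,nm,m.sum()); continue
        q=np.stack([xc(w)[m],w[...,2][m]],-1).astype(np.float32)
        l=cv2.fitLine(q,cv2.DIST_HUBER,0,.01,.01).ravel(); print(n,nm,m.sum(),"ang",np.arctan2(-l[1]*np.sign(l[0]),abs(l[0])).round(3),"x@94",(l[2]+(94-l[3])*l[0]/l[1]).round(1))
E
python3 m3.py
```

```text
15.95 [570.32293649 228.55047655 399.1077139 ] [-14.08191585  -1.088124    19.11027124] [ 0.0016  0.0002  0.0005  0.0005 -0.0027 -0.0009] 0.11917793048665651 30.003413558006287
side arm0 229 ang 0.773 x@94 141.8
side arm 90 ang 0.797 x@94 140.0
side flap 703 ang 0.771 x@94 144.5
scene arm0 169 ang 0.772 x@94 141.2
scene arm 126 ang 0.771 x@94 141.2
scene flap 0
```

View pics/side_end.png

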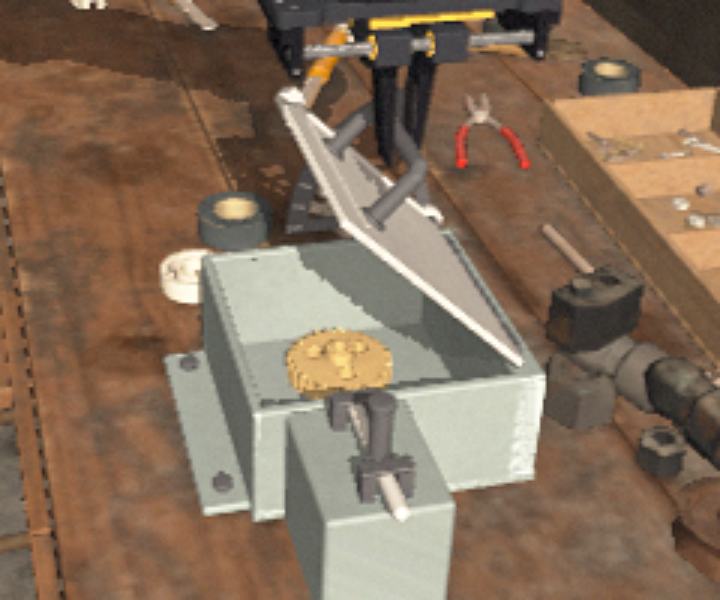

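The flap stands open with the fingers on its bar at crop (390,130), in line with the index arm (tip at crop (292,97)). The knob is drawn back against its rear guide at crop (380,430). The measured flap angle is 0.771 against 0.773 for the index arm, so I'll hand the job in.

```bash
python3 -c "
from cell import env; print(env.job_done())"
```

```text
the job is handed in; nothing more can be done
None
```

I handed the job in with the bolt drawn back to its stop and the flap held by its handle at about 0.771 rad, against 0.773 rad for the index arm. The index arm did not move, and I steered clear of the loose parts without re-measuring them; no verdict was returned.

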